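# Carry a lens blank on a fork to its post

### The arm

A 7-joint arm with a two-finger parallel gripper is mounted at the origin on a cart in front of the work surface, level with it; the furniture and walls round the work are solid. World frame = base frame: x ahead of the robot, y to its left, z up, the work surface at z = 0. Lengths are in m, angles in rad, forces in N, time in s.
With the tool pointing down it reaches from about 0.4 to 0.875 m from the base axis. Payload 19.3 kg.
Tool frame: the origin (TCP) lies between the finger pads; the fingertips stand 17 mm ahead of it and the grasp point (between the pads) lies 2 mm behind it; x points along the fingers, y is the direction in which the jaws open and shut, and the axes are right-handed (so a half turn about x gives the same grasp; the last joint's range is limited). The gripper opens to 85 mm and grips with 20 to 120 N. Pads are 22 mm wide; open, the fingers measure 114 mm over their backs; the gripper's body (76 mm by 85 mm) begins 54 mm behind the grasp point. The pads swing forward as they close: fully open they stand 13 mm farther back than shut.
Start: joints at [1.051, 0.521, -0.036, 1.599, 0.021, 1.021, -0.113], TCP at [0.272, -0.563, 0.248] pointing down, gripper open.
Joint ranges: [-2.91, 2.91], [-0.3, 2.13], [-1.5, 1.42], [0.17, 2.43], [-1.26, 4.41], [0.16, 1.93], [-2.52, 2.52]. Speed limits (rad/s): [1.89, 1.89, 2.39, 2.39, 3.01, 3.01, 3.01].

### API

Orientations are given as [roll, pitch, yaw] about the fixed x, y, z axes, in that order (R = Rz(yaw) Ry(pitch) Rx(roll)).
In Python, from workcell import bot gives the robot as it stands.
- The arm moves only by the shell command python3 -m creep 'ROWS' [FORCE]. ROWS is JSON, a list of rows, each an object of numbers: "wx", "wy", "wz": the turn, a rotation vector about the tool's x, y, z in degrees; "tx", "ty", "tz": the shift along the tool's x, y, z in m; "claw": the closure, from 0 (fully open) to 1 (shut). A call has 1 to 8 rows; each row is the pose to reach, as a shift and turn from the pose measured when the call began, along the tool's axes at that moment; what a row does not reach only later rows make up. A row lasts 1/10 s, in which the tool goes at most 50 mm and 8.59 degrees, less where a joint would pass 70% of its speed; a pose out of reach is approached as far as the arm can. A call with a gripper value outside its range is refused whole. The fingers move at their own pace and stop on an object; FORCE is the grip in N (left out, the last holds). Time passes only in rows, so rows that repeat a pose let the fingers close. It gives the time, the measured TCP pose, the force and the opening at its end, in the units of the state.
- bot.observe(): the state, without advancing time (a new reading comes with each control period).
- bot.grab_frame(name): name is "scene" or "top" or "wrist"; returns the picture (384x512x3 uint8, blue, green, red); there is no depth.
- bot.get_calibration(name): a dict with "fx", "fy", "cx", "cy" (pixels), "R" (3x3) and "t" (3): a world point X has camera coordinates R X + t. Camera axes: x right, y down, z forward; pixel columns grow to the right and rows downward; lengths in m; the calibration is good to about 2 mm. A picture is of the moment at which its call begins: read the wrist's pose just before it. get_calibration takes no time and is no camera call; for the wrist camera it gives the pose at the moment of the call.
- bot.job_done(): hands the job in, once; it reports no verdict.
The state is a dict: "clock": time; "qpos": joint angles; "qd": joint speeds; "joint_efforts": joint torques, N m; "position": TCP position; "tool_rot": TCP orientation; "force": force on the tool from outside, world axes, zero at the start; "moment": the same for the moment, N m; "grip_width": finger opening in m.
Only numpy, scipy, OpenCV 4.12 (cv2) and the standard library are available. Lean on these libraries where they do the work, as an engineer would, in place of code of your own. Each camera call takes 0.05 s, during which the arm holds its last target.

### The job

A dark round lens blank lies on the prongs of the flat lens fork. Lift the fork by its handle, carry the lens on it, kept level, to the small post with the round foot (not the square one) and lower the fork over the post so that the lens is left lying flat and about centred on the post's head. Then draw the empty fork back out and lay it flat on the bench clear of the post; never touch the lens with the gripper.

Things in the scene. Friction and masses are not known exactly. Their poses are not given: they have to be found in the camera images.
- fork_grip (a point): centre of the fork's dark wooden bar handle (116 long, 16 wide, 26 tall), 25 mm above the fork's underside. x runs along the handle to the prongs, y across it, z up. Steel plate 4 mm thick, 64 mm wide over the two prongs; gap between them 48 mm wide, open in front, from 104 to 169 mm ahead (+x) of this point. Lens lies on the prongs, about 130 mm ahead. 0.22 kg; starts flat on the bench
- lens_center (a point): centre of the loose dark lens blank: a round disc 70 mm in diameter, 7 mm thick in the middle, flat underneath and slightly domed on top, about 30 g; this point is 3.5 mm above its underside. z is the lens's axis. It starts lying on the fork's prongs
- round_post_top (a point): centre of the top face of the right post: fixed to the bench, a round foot 60 mm in diameter and up to 10 mm high, a 12 mm thick stem and a flat round head 28 mm in diameter and 7 mm thick with a thin rubber top; this point is 62 mm above the bench. The head passes freely through the fork's gap
- square_post_top (a point): centre of the top face of the other post, which is to stay empty: the same height (62 mm), but with a square foot 60 mm wide, 8 mm high, and a square head 28 mm wide; fixed to the bench. The posts stand 90 mm or more apart. Behind and to the right of the posts, its front about 0.61 m ahead of the robot base, stands a blue fan box 0.14 m tall: keep the gripper's body clear of it
There are look-alikes about, which are no part of the job. What is shaped like the part that bears lens_center but turquoise is not meant.

How it is judged:
By the outcome, as a careful person would: the job done as asked, in the order asked, and still so for the second after the job is handed in, with the robot touching nothing.
It also fails if it takes over 51 s, if anything falls off the work surface, if the arm or the gripper's body presses on something with over 40 N, if the wrist force passes 120 N, or if a joint passes its speed limit or range.

## Working session

There is one attempt and no reset: what is moved stays moved. The work goes in short steps, Python scripts to look and compute and a shell command to move; the robot and the scene stay as the last step left them, time stands still between calls to the robot, and variables do not carry over. Pictures are saved under pics/ and viewed, and the job is handed in when it is done.

```bash
ls; mkdir -p pics; python3 - <<'E'
from workcell import bot
import cv2
print(bot.observe())
for n in ["scene","top","wrist"]:
    c=bot.get_calibration(n); print(n,c)
    cv2.imwrite(f"pics/{n}0.png",bot.grab_frame(n))
E
```

```text
pics
{'clock': 0.0, 'qpos': array([ 1.05078142,  0.52204297, -0.03631276,  1.5999918 ,  0.02121424,
        1.02108475, -0.11277576]), 'qd': array([-0.0002596 ,  0.00106278,  0.00031276, -0.00085944,  0.00057136,
       -0.00072972, -0.00060738]), 'joint_efforts': array([-1.67314618e-03, -9.27114058e+01,  1.97871633e+00, -3.69940710e+01,
        1.76807446e-02,  8.02093127e-03, -5.66425149e-05]), 'position': array([ 0.27157241, -0.56257151,  0.24771364]), 'tool_rot': array([-1.48309463,  1.56965478,  2.10832166]), 'force': array([ 0.30830864, -0.19168504, -0.35703004]), 'moment': array([ 0.00504715,  0.01239335, -0.1061802 ]), 'grip_width': 0.08547631593128911}
scene {'fx': 357.37214781435733, 'fy': 357.37214781435733, 'cx': 253.82354331987142, 'cy': 196.30826774357166, 'R': array([[-0.88867796, -0.45825416, -0.01595635],
       [-0.30113478,  0.60951652, -0.73335356],
       [ 0.34578798, -0.64691014, -0.67966017]]), 't': array([0.50161905, 0.13341076, 0.80715351])}
top {'fx': 360.8843466570811, 'fy': 360.8843466570811, 'cx': 255.56530908611555, 'cy': 191.85682746460762, 'R': array([[ 0.00324116, -0.99989092, -0.01440975],
       [-0.99633283, -0.0019969 , -0.0855389 ],
       [ 0.08550079,  0.01463415, -0.99623062]]), 't': array([0.11884289, 0.51062986, 0.87831885])}
wrist {'fx': 296.58590582966787, 'fy': 296.58590582966787, 'cx': 260.93352603804857, 'cy': 192.55663630763794, 'R': array([[ 0.4344569 , -0.90069117, -0.00161798],
       [-0.86163352, -0.41613901,  0.29054432],
       [-0.26236401, -0.12483488, -0.95686017]]), 't': array([-0.62303339, -0.03617415,  0.37935005])}
```

View pics/top0.png

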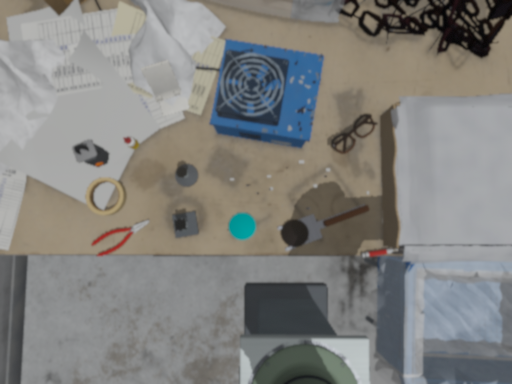

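View pics/scene0.png

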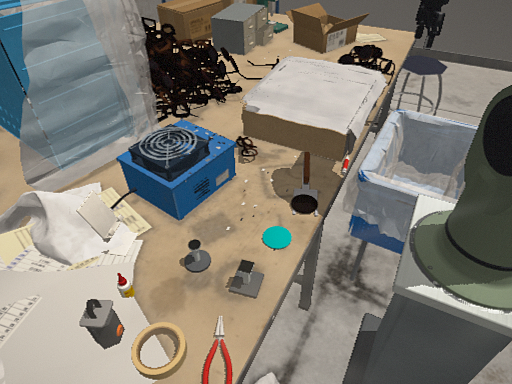

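View pics/wrist0.png

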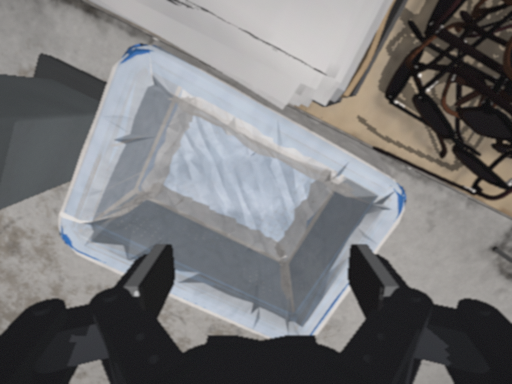

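The top view shows the lens at (294,232), the fork handle at (347,216), the round-foot post at (187,175), the square-foot post at (185,223) and the turquoise decoy at (242,226). I'll zoom in on these before measuring.

```bash
cat > h.py <<'E'
import numpy as np, cv2, json
from scipy.spatial.transform import Rotation as Ro
from workcell import bot
def ray(c,u,v):
    R=np.array(c['R']);t=np.array(c['t'])
    d=R.T@np.array([(u-c['cx'])/c['fx'],(v-c['cy'])/c['fy'],1]); return -R.T@t,d
def onz(c,u,v,z):
    o,d=ray(c,u,v); return o+d*(z-o[2])/d[2]
def proj(c,X):
    p=np.array(c['R'])@np.array(X)+c['t']; return np.array([c['fx']*p[0]/p[2]+c['cx'],c['fy']*p[1]/p[2]+c['cy']])
def tri(c1,p1,c2,p2):
    A=[];b=[]
    for c,p in((c1,p1),(c2,p2)):
        o,d=ray(c,*p);d/=np.linalg.norm(d);M=np.eye(3)-np.outer(d,d);A.append(M);b.append(M@o)
    return np.linalg.lstsq(np.vstack(A),np.hstack(b),rcond=None)[0]
def crop(im,x0,y0,w,h,s,name):
    cv2.imwrite(name,cv2.resize(im[y0:y0+h,x0:x0+w],None,fx=s,fy=s,interpolation=cv2.INTER_CUBIC))
E
python3 - <<'E'
from h import *
t=cv2.imread('pics/top0.png');s=cv2.imread('pics/scene0.png')
a=[]
crop(t,160,150,80,95,6,'pics/t_post.png');crop(t,270,190,110,70,7,'pics/t_fork.png')
crop(s,170,225,110,80,7,'pics/s_post.png');crop(s,270,140,80,85,7,'pics/s_fork.png')
E
```

```text
(no output)
```

View pics/t_post.png

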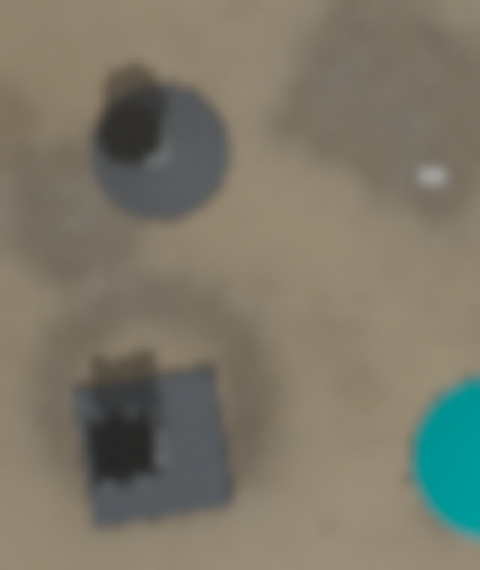

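View pics/t_fork.png

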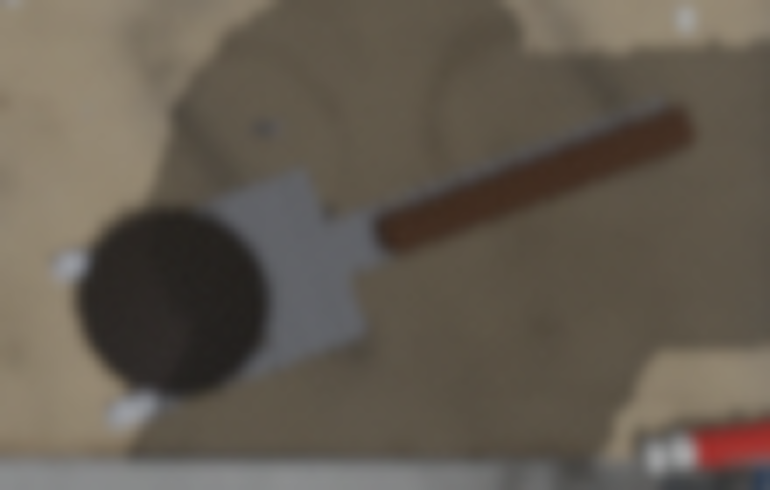

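View pics/s_post.png

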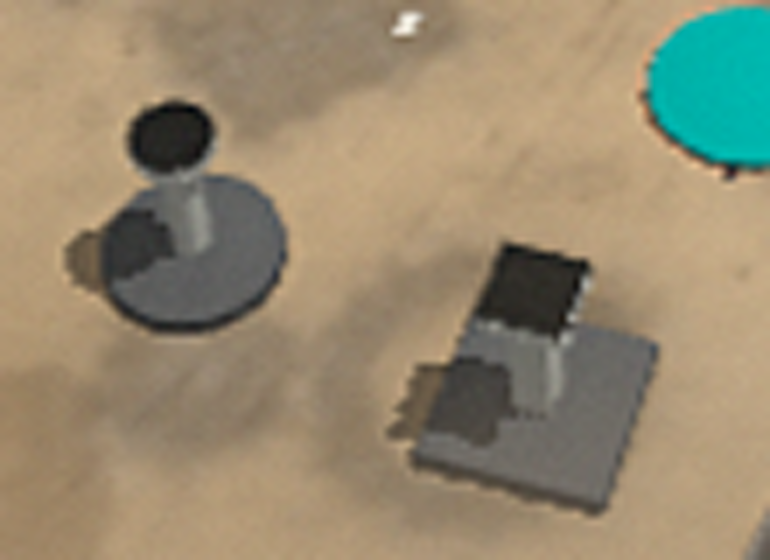

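View pics/s_fork.png

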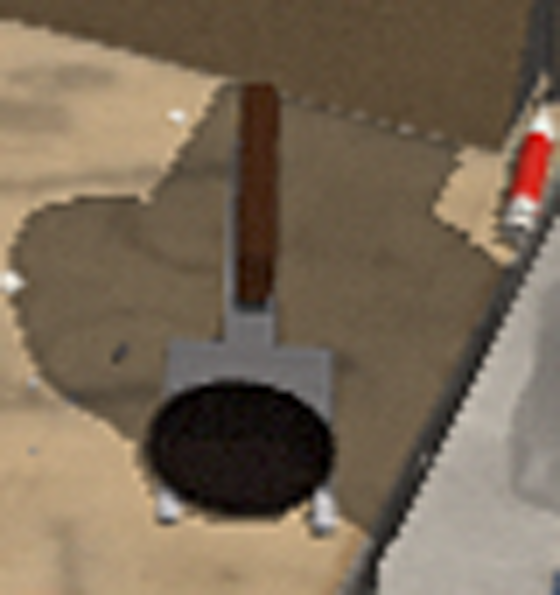

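```bash
python3 - <<'E'
from h import *
ct=bot.get_calibration('top');cs=bot.get_calibration('scene')
h1=onz(ct,325,223.3,.038);h2=onz(ct,368.3,208.3,.038);print('handle',h1,h2,np.linalg.norm(h1-h2),(h1+h2)/2,np.degrees(np.arctan2(*(h1-h2)[[1,0]])))
l=onz(ct,294.2,232.7,.009);print('lens top',l)
ls=onz(cs,270+241/7,140+446/7,.009);print('lens scene',ls)
h1=onz(cs,270+253/7,140+305/7,.038);h2=onz(cs,270+260/7,140+85/7,.038);print('handle s',h1,h2,(h1+h2)/2,np.degrees(np.arctan2(*(h1-h2)[[1,0]])))
# post
print('round top',onz(ct,160+131/6,150+133/6,.062),'scene',onz(cs,170+172/7,225+137/7,.062))
print('foot top',onz(ct,160+162/6,150+151/6,.01),onz(cs,170+195/7,225+250/7,.01))
print('sq top',onz(ct,160+123/6,150+447/6,.062),'scene',onz(cs,170+535/7,225+290/7,.062))
print('fan corner', onz(ct,212,133,0),onz(ct,303,146,0),onz(ct,213,125,.14),onz(ct,306,137,.14))
print('box edge', onz(ct,395,245,.1),onz(ct,383,240,.0),onz(ct,383,135,0), 'bench front',onz(ct,250,254,0))
print('box scene', onz(cs,345,182,0))
E
```

```text
handle [ 0.43267528 -0.04899359  0.038     ] [ 0.46938941 -0.15457787  0.038     ] 0.11178536075665349 [ 0.45103235 -0.10178573  0.038     ] 109.17376375442394
lens top [0.40892866 0.02319265 0.009     ]
lens scene [0.40471141 0.0233778  0.009     ]
handle s [ 0.41965497 -0.02078421  0.038     ] [ 0.46785699 -0.1533472   0.038     ] [ 0.44375598 -0.0870657   0.038     ] 109.98207229164765
round top [0.55413929 0.29717567 0.062     ] scene [0.55225307 0.29770414 0.062     ]
foot top [0.55376479 0.2953238  0.01      ] [0.54978691 0.30021311 0.01      ]
sq top [0.42873437 0.29774874 0.062     ] scene [0.42640716 0.2980498  0.062     ]
fan corner [0.66569055 0.23434005 0.        ] [ 0.63141165 -0.00164992  0.        ] [0.64833094 0.21300081 0.14      ] [0.62131945 0.00814335 0.14      ]
box edge [ 0.38477792 -0.1938514   0.1       ] [ 0.39122467 -0.20083499  0.        ] [ 0.66025887 -0.20804915  0.        ] bench front [0.35485734 0.13405063 0.        ]
box scene [ 0.33797681 -0.11759388  0.        ]
```

```bash
cat >> h.py <<'E'
def goal(xyz,jaw_az,s=None):
    """tx,ty,tz,w(deg) from the current pose to tool-down pose with tool y at azimuth jaw_az(deg)"""
    s=s or bot.observe(); R0=Ro.from_euler('xyz',s['tool_rot']); a=np.radians(jaw_az)
    x=np.array([0,0,-1.]);y=np.array([np.cos(a),np.sin(a),0]);R1=Ro.from_matrix(np.c_[x,y,np.cross(x,y)])
    t=R0.inv().apply(np.array(xyz)-s['position']);w=(R0.inv()*R1).as_rotvec(degrees=True)
    return t.round(4),w.round(2)
E
python3 - <<'E'
from h import *
s=bot.observe();R=Ro.from_euler('xyz',s['tool_rot']).as_matrix();print(R.round(3))
y=R[:,1];print(np.degrees(np.arctan2(y[1],y[0])),np.degrees(np.arctan2(s['position'][1],s['position'][0])))
for j in(19.3,199.3): print(goal((.45-.007,-.102+.019,.13),j))
E
```

```text
[[-0.     0.435 -0.901]
 [ 0.001 -0.901 -0.435]
 [-1.    -0.001  0.   ]]
-64.23118838302516 -64.23277970745748
(array([ 0.1181, -0.3574, -0.3629]), array([-8.353e+01, -3.000e-02,  4.000e-02]))
(array([ 0.1181, -0.3574, -0.3629]), array([9.647e+01, 4.000e-02, 3.000e-02]))
```

```bash
python3 -m creep '[{"ty":-0.02,"tz":-0.02,"wx":-4},{"ty":-0.05,"tz":-0.05,"wx":-12},{"ty":-0.08,"tz":-0.08,"wx":-20},{"ty":-0.11,"tz":-0.11,"wx":-28},{"ty":-0.14,"tz":-0.14,"wx":-36},{"ty":-0.17,"tz":-0.17,"wx":-44},{"ty":-0.2,"tz":-0.2,"wx":-52},{"ty":-0.23,"tz":-0.23,"wx":-60}]'
python3 -c "
from h import *
print(goal((.443,-.083,.17),19.3))"
```

```text
(array([ 0.0781, -0.3574, -0.3629]), array([-8.353e+01, -3.000e-02,  4.000e-02]))$[0]: bad value
```

```bash
python3 -m creep '[{"wx":-4,"wy":0,"wz":0,"tx":0,"ty":-0.02,"tz":-0.02,"claw":0},{"wx":-12,"wy":0,"wz":0,"tx":0,"ty":-0.05,"tz":-0.05,"claw":0},{"wx":-20,"wy":0,"wz":0,"tx":0,"ty":-0.08,"tz":-0.08,"claw":0},{"wx":-28,"wy":0,"wz":0,"tx":0,"ty":-0.11,"tz":-0.11,"claw":0},{"wx":-36,"wy":0,"wz":0,"tx":0,"ty":-0.14,"tz":-0.14,"claw":0},{"wx":-44,"wy":0,"wz":0,"tx":0,"ty":-0.17,"tz":-0.17,"claw":0},{"wx":-52,"wy":0,"wz":0,"tx":0,"ty":-0.2,"tz":-0.2,"claw":0},{"wx":-60,"wy":0,"wz":0,"tx":0,"ty":-0.23,"tz":-0.23,"claw":0}]'
python3 -c "
from h import *
print(goal((.443,-.083,.17),19.3))"
```

```text
clock: 0.95
position: [0.3789, -0.2539, 0.2481]
tool_rot: [-2.414, 1.57, 2.23]
force: [1.0, -0.4, 0.4]
grip_width: 0.0853
(array([ 0.0782,  0.0523, -0.1749]), array([-2.321e+01, -3.000e-02,  2.000e-02]))
```

```bash
python3 -m creep '[{"wx":-6,"wy":0,"wz":0,"tx":0,"ty":0.012,"tz":-0.04,"claw":0},{"wx":-12,"wy":0,"wz":0,"tx":0,"ty":0.025,"tz":-0.08,"claw":0},{"wx":-18,"wy":0,"wz":0,"tx":0.01,"ty":0.037,"tz":-0.12,"claw":0},{"wx":-23.2,"wy":0,"wz":0,"tx":0.03,"ty":0.047,"tz":-0.155,"claw":0},{"wx":-23.2,"wy":0,"wz":0,"tx":0.05,"ty":0.052,"tz":-0.175,"claw":0},{"wx":-23.2,"wy":0,"wz":0,"tx":0.05,"ty":0.052,"tz":-0.175,"claw":0},{"wx":-23.2,"wy":0,"wz":0,"tx":0.05,"ty":0.052,"tz":-0.175,"claw":0}]'
python3 - <<'E'
from h import *
c=bot.get_calibration('wrist');im=bot.grab_frame('wrist');cv2.imwrite('pics/w1.png',im);np.save('w1.npy',c)
print(goal((.443,-.083,.17),19.3))
print(bot.observe()['qd'].round(3))
E
```

```text
clock: 1.65
position: [0.4425, -0.0828, 0.198]
tool_rot: [-2.323, 1.569, 2.727]
force: [-0.2, 0.2, 0.7]
grip_width: 0.0856
(array([ 0.0284,  0.0005, -0.0003]), array([-0.05, -0.02,  0.02]))
[ 0.016 -0.013  0.002 -0.002 -0.001 -0.001 -0.   ]
```

View pics/w1.png

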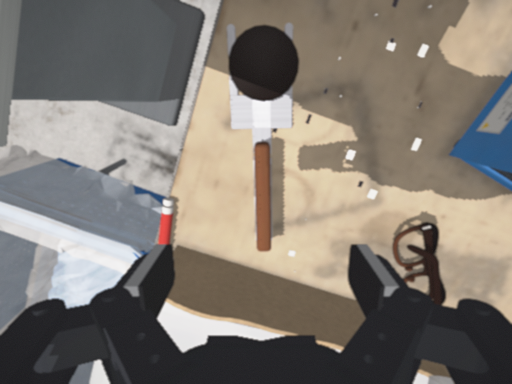

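The wrist view shows the handle running from (262,142) to (264,250) and the lens at (264,63). The fork is aligned with the jaws.

```bash
python3 - <<'E'
from h import *
c=np.load('w1.npy',allow_pickle=True).item();im=cv2.imread('pics/w1.png').astype(int)
b,g,r=im[...,0],im[...,1],im[...,2]
m=((r-b>35)&(r<150)&(r>80)&(r-g>25)).astype(np.uint8);m[:,:235]=0;m[:,290:]=0;m[:130]=0;m[260:]=0
k=cv2.findContours(m,0,1)[0];k=max(k,key=cv2.contourArea);print(cv2.boundingRect(k),cv2.minAreaRect(k),cv2.contourArea(k))
vx,vy,x0,y0=cv2.fitLine(k,2,0,.01,.01).ravel()
def at(y): return x0+(y-y0)*vx/vy
x,y,w,h=cv2.boundingRect(k)
A=onz(c,at(y),y,.038);B=onz(c,at(y+h),y+h,.038);print(A,B,np.linalg.norm(A-B),(A+B)/2,np.degrees(np.arctan2(*(A-B)[[1,0]])))
m=(im.sum(2)<130).astype(np.uint8);m[110:]=0;m[:,:220]=0;m[:,310:]=0
k=max(cv2.findContours(m,0,1)[0],key=cv2.contourArea);e=cv2.minEnclosingCircle(k);print(e,onz(c,*e[0],.009))
E
```

```text
(255, 144, 16, 106) ((262.3292236328125, 196.50848388671875), (105.14347839355469, 14.138108253479004), 89.27477264404297) 1304.5
[ 0.4313749  -0.04668099  0.038     ] [ 0.47090072 -0.15186872  0.038     ] 0.1123688080759928 [ 0.45113781 -0.09927486  0.038     ] 110.59444054342909
((263.5, 62.45890426635742), 36.54461669921875) [0.40828305 0.02513709 0.009     ]
```

```bash
python3 -c "
from h import *
print(goal((.4434,-.0798,.028),19.7))"
```

```text
(array([ 0.1704,  0.002 , -0.0032]), array([-0.45, -0.02,  0.02]))
```

```bash
python3 -m creep '[{"wx":-0.4,"wy":0,"wz":0,"tx":0.03,"ty":0.002,"tz":-0.003,"claw":0},{"wx":-0.4,"wy":0,"wz":0,"tx":0.07,"ty":0.002,"tz":-0.003,"claw":0},{"wx":-0.4,"wy":0,"wz":0,"tx":0.11,"ty":0.002,"tz":-0.003,"claw":0},{"wx":-0.4,"wy":0,"wz":0,"tx":0.14,"ty":0.002,"tz":-0.003,"claw":0},{"wx":-0.4,"wy":0,"wz":0,"tx":0.16,"ty":0.002,"tz":-0.003,"claw":0.3},{"wx":-0.4,"wy":0,"wz":0,"tx":0.17,"ty":0.002,"tz":-0.003,"claw":0.5},{"wx":-0.4,"wy":0,"wz":0,"tx":0.17,"ty":0.002,"tz":-0.003,"claw":0.6},{"wx":-0.4,"wy":0,"wz":0,"tx":0.17,"ty":0.002,"tz":-0.003,"claw":0.65}]' 30
python3 - <<'E'
from h import *
cv2.imwrite('pics/w2.png',bot.grab_frame('wrist'));print(goal((.4434,-.0798,.028),19.7))
E
```

```text
clock: 2.5
position: [0.4439, -0.0804, 0.0293]
tool_rot: [0.835, 1.57, -0.394]
force: [0.7, -0.7, 0.1]
grip_width: 0.0302
(array([ 0.0015, -0.0004, -0.0008]), array([-0.08,  0.03, -0.05]))
```

View pics/w2.png

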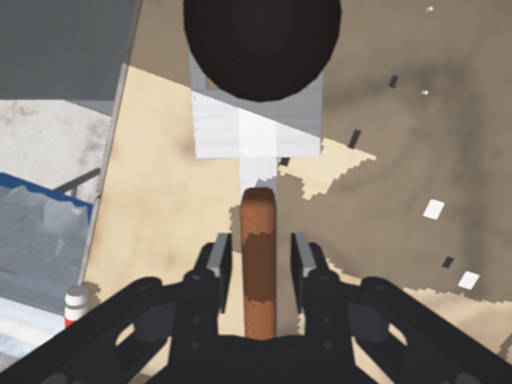

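The jaws straddle the handle at columns 242–277, well centred, so I'll close them.

```bash
python3 -m creep '[{"wx":0,"wy":0,"wz":0,"tx":0,"ty":0,"tz":0,"claw":0.75},{"wx":0,"wy":0,"wz":0,"tx":0,"ty":0,"tz":0,"claw":0.8},{"wx":0,"wy":0,"wz":0,"tx":0,"ty":0,"tz":0,"claw":0.85},{"wx":0,"wy":0,"wz":0,"tx":0,"ty":0,"tz":0,"claw":0.9},{"wx":0,"wy":0,"wz":0,"tx":0,"ty":0,"tz":0,"claw":1},{"wx":0,"wy":0,"wz":0,"tx":0,"ty":0,"tz":0,"claw":1}]' 30
python3 -m creep '[{"wx":0,"wy":0,"wz":0,"tx":0,"ty":0,"tz":0,"claw":1},{"wx":0,"wy":0,"wz":0,"tx":0,"ty":0,"tz":0,"claw":1},{"wx":0,"wy":0,"wz":0,"tx":0,"ty":0,"tz":0,"claw":1}]' 100
python3 - <<'E'
from h import *
print(bot.observe()['moment'])
c=bot.get_calibration('wrist');np.save('w3.npy',c);cv2.imwrite('pics/w3.png',bot.grab_frame('wrist'))
E
```

```text
clock: 3.15
position: [0.4443, -0.0808, 0.0304]
tool_rot: [0.703, 1.569, -0.525]
force: [-4.2, -1.8, 18.0]
grip_width: 0.0153
clock: 3.45
position: [0.4445, -0.0809, 0.0306]
tool_rot: [0.774, 1.568, -0.455]
force: [0.0, -0.1, 8.4]
grip_width: 0.014
[-0.08443517  0.34766845  0.02312574]
```

View pics/w3.png

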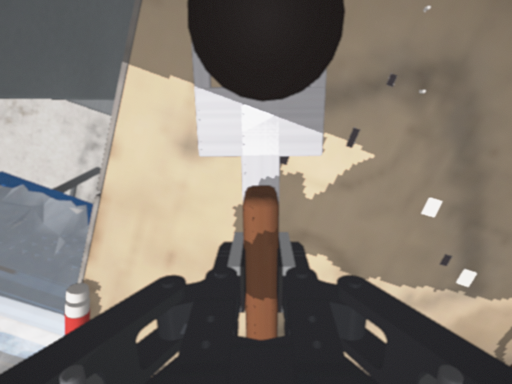

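```bash
python3 -m creep '[{"wx":0,"wy":0,"wz":0,"tx":-0.001,"ty":0,"tz":0,"claw":1},{"wx":0,"wy":0,"wz":0,"tx":-0.003,"ty":0,"tz":0,"claw":1},{"wx":0,"wy":0,"wz":0,"tx":-0.006,"ty":0,"tz":0,"claw":1},{"wx":0,"wy":0,"wz":0,"tx":-0.010,"ty":0,"tz":0,"claw":1},{"wx":0,"wy":0,"wz":0,"tx":-0.014,"ty":0,"tz":0,"claw":1},{"wx":0,"wy":0,"wz":0,"tx":-0.018,"ty":0,"tz":0,"claw":1},{"wx":0,"wy":0,"wz":0,"tx":-0.02,"ty":0,"tz":0,"claw":1},{"wx":0,"wy":0,"wz":0,"tx":-0.02,"ty":0,"tz":0,"claw":1}]' 120
python3 - <<'E'
from h import *
s=bot.observe();print(s['moment'],s['grip_width'])
for n in('wrist','scene','top'): cv2.imwrite(f'pics/{n}4.png',bot.grab_frame(n))
s=cv2.imread('pics/scene4.png');crop(s,250,110,120,120,5,'pics/s4c.png')
E
```

```text
clock: 4.3
position: [0.4446, -0.081, 0.0509]
tool_rot: [0.804, 1.568, -0.425]
force: [0.7, -0.5, -2.5]
grip_width: 0.0138
[-0.01111432  0.06320707 -0.0228522 ] 0.013752100948698515
```

View pics/wrist4.png

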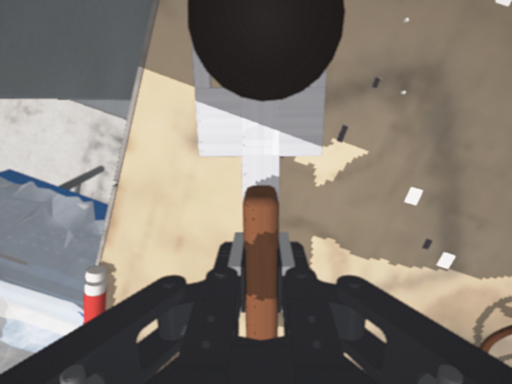

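View pics/s4c.png

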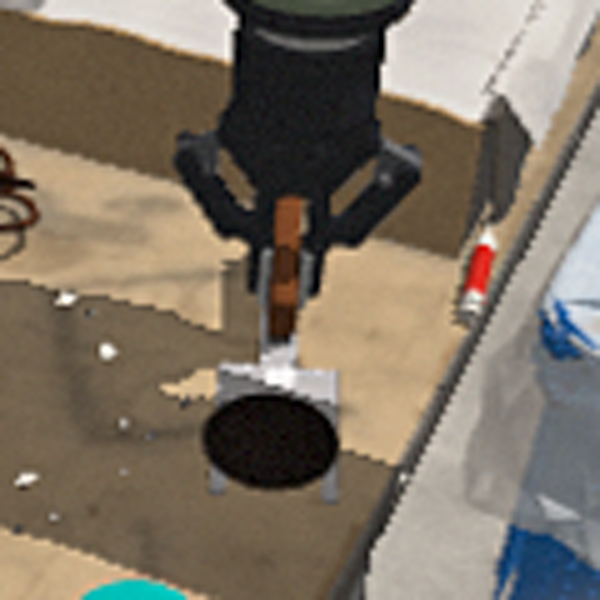

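```bash
python3 - <<'E'
from h import *
c=np.load('w3.npy',allow_pickle=True).item()
im=cv2.imread('pics/w3.png');m=(im.sum(2)<130).astype(np.uint8);m[110:]=0;m[:,:180]=0;m[:,352:]=0
k=max(cv2.findContours(m,0,1)[0],key=cv2.contourArea)[:,0,:]
k=k[(k[:,1]>2)&(k[:,1]<105)]
P=np.array([onz(c,u,v,.0075)[:2] for u,v in k])
A=np.c_[2*P,np.ones(len(P))];x=np.linalg.lstsq(A,(P**2).sum(1),rcond=None)[0];print('lens',x[:2],np.sqrt(x[2]+x[:2]@x[:2]))
for z,pts in((.004,[(198,155),(324,155)]),(.038,[(261,190)])):
  for p in pts: print(onz(c,*p,z))
s=bot.observe();R=Ro.from_euler('xyz',s['tool_rot']).as_matrix();print(R.round(4), np.degrees(np.arctan2(R[1,1],R[0,1])))
off=R.T@np.array([x[0]-.4445,x[1]+.0809,0]);print('off tool',off)
E
```

```text
lens [0.41046823 0.02464987] 0.03381881426296056
[ 0.39869835 -0.04457119  0.004     ]
[ 0.45959927 -0.02290285  0.004     ]
[ 0.43201545 -0.04194251  0.038     ]
[[ 0.0024  0.942   0.3357]
 [-0.0013  0.3357 -0.942 ]
 [-1.      0.0018  0.002 ]] 19.614161426154766
off tool [-0.00021585  0.00337438 -0.11084901]
```

```bash
python3 -m creep '[{"wx":0,"wy":0,"wz":0,"tx":-0.004,"ty":0,"tz":0,"claw":1},{"wx":0,"wy":0,"wz":0,"tx":-0.012,"ty":0,"tz":0,"claw":1},{"wx":0,"wy":0,"wz":0,"tx":-0.024,"ty":0,"tz":0,"claw":1},{"wx":0,"wy":0,"wz":0,"tx":-0.037,"ty":0,"tz":0,"claw":1},{"wx":0,"wy":0,"wz":0,"tx":-0.05,"ty":0,"tz":0,"claw":1},{"wx":0,"wy":0,"wz":0,"tx":-0.06,"ty":0,"tz":0,"claw":1},{"wx":0,"wy":0,"wz":0,"tx":-0.068,"ty":0,"tz":0,"claw":1},{"wx":0,"wy":0,"wz":0,"tx":-0.072,"ty":0,"tz":0,"claw":1}]'
python3 - <<'E'
from h import *
a=np.radians(60);post=np.array([.5532,.2975]);f=np.array([np.cos(a),np.sin(a)]);j=np.array([np.cos(a-np.pi/2),np.sin(a-np.pi/2)])
T=post-.111*f-.003*j;print(T,goal((*T,.125),-30))
pre=T-.05*f;print(pre,goal((*pre,.125),-30))
E
```

```text
clock: 5.25
position: [0.4444, -0.0809, 0.1235]
tool_rot: [0.791, 1.567, -0.437]
force: [0.3, 0.5, -3.1]
grip_width: 0.0139
[0.49510192 0.20287118] (array([-0.0018,  0.143 , -0.2503]), array([49.6 ,  0.07, -0.2 ]))
[0.47010192 0.15956991] (array([-0.0018,  0.1049, -0.2179]), array([49.6 ,  0.07, -0.2 ]))
```

```bash
python3 -m creep '[{"wx":0.5,"wy":0,"wz":0,"tx":0,"ty":0.001,"tz":-0.002,"claw":1},{"wx":1.5,"wy":0,"wz":0,"tx":0,"ty":0.003,"tz":-0.007,"claw":1},{"wx":3,"wy":0,"wz":0,"tx":0,"ty":0.006,"tz":-0.013,"claw":1},{"wx":5,"wy":0,"wz":0,"tx":0,"ty":0.01,"tz":-0.022,"claw":1},{"wx":7.5,"wy":0,"wz":0,"tx":0,"ty":0.0155,"tz":-0.033,"claw":1},{"wx":10,"wy":0,"wz":0,"tx":0,"ty":0.021,"tz":-0.044,"claw":1},{"wx":12.5,"wy":0,"wz":0,"tx":0,"ty":0.0265,"tz":-0.055,"claw":1},{"wx":15,"wy":0,"wz":0,"tx":0,"ty":0.032,"tz":-0.066,"claw":1}]'
python3 - <<'E'
from h import *
print(goal((.4701,.1596,.125),-30))
E
```

```text
clock: 6.05
position: [0.4522, -0.0069, 0.1229]
tool_rot: [0.962, 1.568, -0.531]
force: [-0.4, -0.2, -3.5]
grip_width: 0.0136
(array([-0.0023,  0.0309, -0.1646]), array([34.48,  0.05, -0.15]))
```

```bash
python3 -m creep '[{"wx":2.5,"wy":0,"wz":0,"tx":0,"ty":0.003,"tz":-0.013,"claw":1},{"wx":5,"wy":0,"wz":0,"tx":-0.001,"ty":0.006,"tz":-0.025,"claw":1},{"wx":7.5,"wy":0,"wz":0,"tx":-0.001,"ty":0.009,"tz":-0.037,"claw":1},{"wx":10,"wy":0,"wz":0,"tx":-0.002,"ty":0.012,"tz":-0.049,"claw":1},{"wx":12.5,"wy":0,"wz":0,"tx":-0.002,"ty":0.015,"tz":-0.061,"claw":1},{"wx":15,"wy":0,"wz":0,"tx":-0.002,"ty":0.018,"tz":-0.073,"claw":1},{"wx":17.5,"wy":0,"wz":0,"tx":-0.002,"ty":0.02,"tz":-0.085,"claw":1},{"wx":20,"wy":0,"wz":0,"tx":-0.002,"ty":0.022,"tz":-0.097,"claw":1}]'
python3 - <<'E'
from h import *
print(goal((.4701,.1596,.125),-30))
E
```

```text
clock: 6.85
position: [0.4661, 0.0925, 0.1243]
tool_rot: [1.032, 1.569, -0.812]
force: [0.7, 0.2, -2.8]
grip_width: 0.014
(array([-0.0008, -0.0143, -0.0657]), array([14.35,  0.05, -0.11]))
```

```bash
python3 -m creep '[{"wx":2.5,"wy":0,"wz":0,"tx":0,"ty":-0.0025,"tz":-0.012,"claw":1},{"wx":5,"wy":0,"wz":0,"tx":0,"ty":-0.005,"tz":-0.024,"claw":1},{"wx":7.5,"wy":0,"wz":0,"tx":0,"ty":-0.0075,"tz":-0.035,"claw":1},{"wx":9.7,"wy":0,"wz":0,"tx":-0.001,"ty":-0.0095,"tz":-0.045,"claw":1},{"wx":11.5,"wy":0,"wz":0,"tx":-0.001,"ty":-0.0115,"tz":-0.053,"claw":1},{"wx":13,"wy":0,"wz":0,"tx":-0.001,"ty":-0.013,"tz":-0.06,"claw":1},{"wx":14,"wy":0,"wz":0,"tx":-0.001,"ty":-0.014,"tz":-0.064,"claw":1},{"wx":14.4,"wy":0,"wz":0,"tx":-0.001,"ty":-0.0143,"tz":-0.0655,"claw":1}]'
python3 -m creep '[{"wx":0,"wy":0,"wz":0,"tx":0,"ty":0,"tz":0,"claw":1}]'
python3 - <<'E'
from h import *
print(goal((.4701,.1596,.125),-30))
c={}
for n in('wrist','scene','top'): c[n]=bot.get_calibration(n);cv2.imwrite(f'pics/{n}5.png',bot.grab_frame(n))
np.save('c5.npy',c)
t=cv2.imread('pics/top5.png');crop(t,150,130,110,110,5,'pics/t5c.png')
s=cv2.imread('pics/scene5.png');crop(s,160,150,140,140,5,'pics/s5c.png')
E
```

```text
clock: 7.65
position: [0.4696, 0.1601, 0.1248]
tool_rot: [0.992, 1.569, -1.103]
force: [0.1, 0.3, -2.6]
grip_width: 0.014
clock: 7.75
position: [0.4695, 0.1602, 0.1246]
tool_rot: [0.782, 1.569, -1.313]
force: [-0.0, 0.8, -1.8]
grip_width: 0.0135
(array([-0.0004,  0.0008,  0.0002]), array([-0.03,  0.08, -0.08]))
```

View pics/wrist5.png

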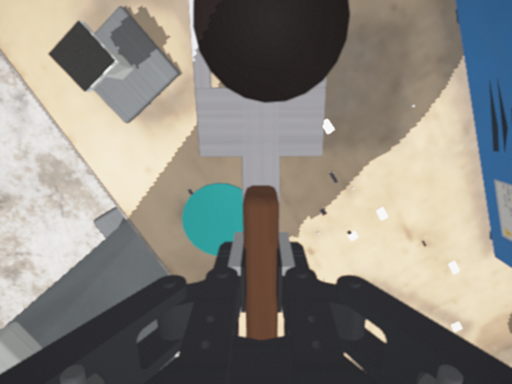

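View pics/s5c.png

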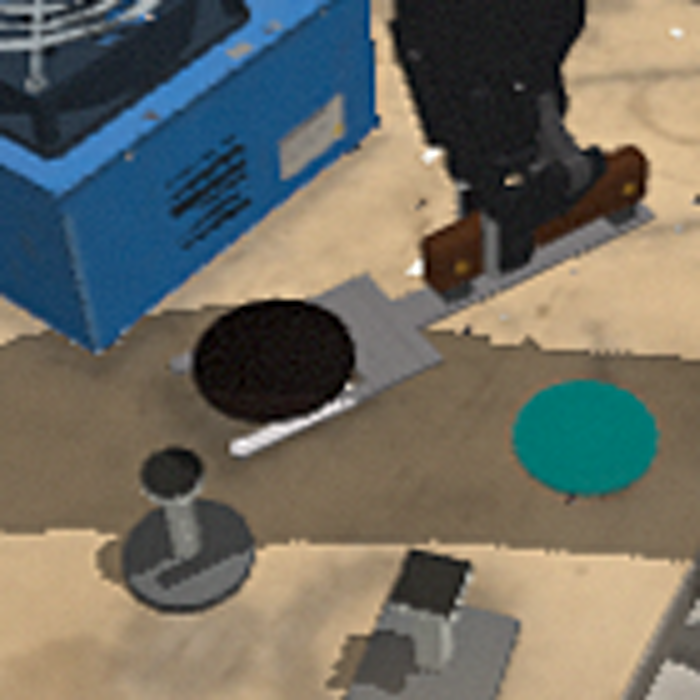

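View pics/t5c.png

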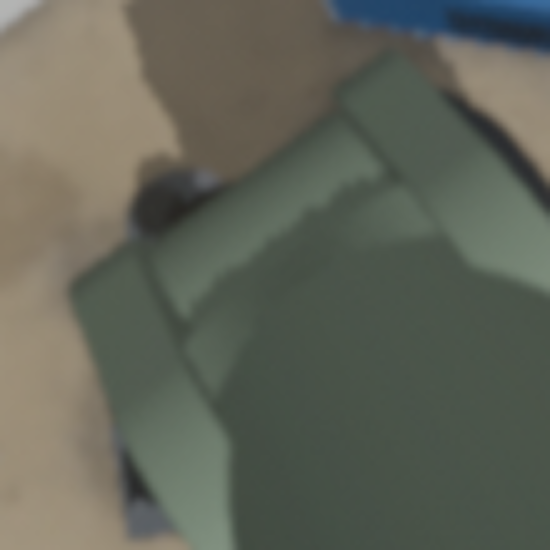

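The lens is still on the prongs. It has crept a few mm to the fork's right (centre column 272 against plate 262). In the scene view the post head is at (194.4,244.6). I'll measure the lens against the post and move more gently from here.

```bash
cat >> h.py <<'E'
def lenswrist(imf,c,z):
    im=cv2.imread(imf);m=(im.sum(2)<130).astype(np.uint8);m[110:]=0;m[:,:186]=0;m[:,360:]=0
    m=cv2.morphologyEx(m,cv2.MORPH_CLOSE,np.ones((5,5)))
    k=max(cv2.findContours(m,0,1)[0],key=cv2.contourArea)[:,0,:];k=k[(k[:,1]>35)&(k[:,1]<105)]
    P=np.array([onz(c,u,v,z)[:2] for u,v in k]);A=np.c_[2*P,np.ones(len(P))];x=np.linalg.lstsq(A,(P**2).sum(1),rcond=None)[0]
    return x[:2],np.sqrt(x[2]+x[:2]@x[:2])
E
python3 - <<'E'
from h import *
c=np.load('c5.npy',allow_pickle=True).item()
print('w3',lenswrist('pics/w3.png',np.load('w3.npy',allow_pickle=True).item(),.0075))
L,r=lenswrist('pics/wrist5.png',c['wrist'],.1015);print('lens wrist',L,r)
im=cv2.imread('pics/scene5.png');m=(im.sum(2)<110).astype(np.uint8)
n,lab,st,ce=cv2.connectedComponentsWithStats(m)
for i in range(1,n):
    if st[i,4]>60: 
        k=max(cv2.findContours((lab==i).astype(np.uint8),0,1)[0],key=cv2.contourArea)
        print(st[i],ce[i],cv2.fitEllipse(k))
s=bot.observe();R=Ro.from_euler('xyz',s['tool_rot']).as_matrix();print(s['position'],R.T@np.r_[L-s['position'][:2],0])
print('scene lens',onz(c['scene'],160+274/5,150+360/5,.1015))
E
```

```text
w3 (array([0.41048378, 0.02461458]), np.float64(0.033787349990179814))
lens wrist [0.52844541 0.25377108] 0.03360254266824049
[484   0  28   3  66] [497.65151515   0.78787879] ((496.04205322265625, 0.903242290019989), (2.227813720703125, 29.879650115966797), 89.69461822509766)
[ 142   17   89  104 4461] [182.28177539  70.14189644] ((181.5965576171875, 70.87665557861328), (73.55876922607422, 103.64936828613281), 147.27867126464844)
[ 233   34   60   60 2592] [263.04899691  65.20100309] ((262.5590515136719, 63.309993743896484), (57.1081428527832, 62.51091384887695), 44.13392639160156)
[339  45  55  31 654] [365.97400612  57.31192661] ((367.6246032714844, 59.114280700683594), (25.74445152282715, 47.48100280761719), 102.1695556640625)
[240 108  11  15 129] [245.27906977 114.85271318] ((245.3123016357422, 114.92364501953125), (11.000696182250977, 14.16362476348877), 171.80209350585938)
[ 233  127   56   77 1836] [258.79302832 162.01797386] ((261.6625671386719, 159.5996551513672), (49.03643798828125, 74.59060668945312), 164.00013732910156)
[129 149  62  32 356] [159.82303371 165.81741573] ((156.3345489501953, 145.02529907226562), (45.65772247314453, 70.21086120605469), 133.91944885253906)
[199 210  32  25 615] [214.23739837 221.64227642] ((214.24012756347656, 221.63844299316406), (23.175914764404297, 31.649356842041016), 81.37596893310547)
[446 230  66  41 288] [474.95486111 256.22569444] ((514.3872680664062, 210.50363159179688), (117.86856079101562, 146.59078979492188), 91.70601654052734)
[0.46956244 0.15977435 0.12469007] [-0.00014181  0.00390521 -0.11084817]
scene lens [0.52558737 0.25217124 0.1015    ]
```

```bash
python3 -m creep '[{"wx":0,"wy":0,"wz":0,"tx":0,"ty":0,"tz":-0.001,"claw":1},{"wx":0,"wy":0,"wz":0,"tx":0,"ty":0,"tz":-0.003,"claw":1},{"wx":0,"wy":0,"wz":0,"tx":0,"ty":0,"tz":-0.006,"claw":1},{"wx":0,"wy":0,"wz":0,"tx":0,"ty":0,"tz":-0.0095,"claw":1},{"wx":0,"wy":0,"wz":0,"tx":0,"ty":0,"tz":-0.0135,"claw":1},{"wx":0,"wy":0,"wz":0,"tx":0,"ty":0,"tz":-0.0175,"claw":1},{"wx":0,"wy":0,"wz":0,"tx":0,"ty":0,"tz":-0.0215,"claw":1},{"wx":0,"wy":0,"wz":0,"tx":0,"ty":0,"tz":-0.0255,"claw":1}]' && python3 -m creep '[{"wx":0,"wy":0,"wz":0,"tx":0,"ty":0,"tz":-0.004,"claw":1},{"wx":0,"wy":0,"wz":0,"tx":0,"ty":0,"tz":-0.008,"claw":1},{"wx":0,"wy":0,"wz":0,"tx":0,"ty":0,"tz":-0.012,"claw":1},{"wx":0,"wy":0,"wz":0,"tx":0,"ty":0,"tz":-0.016,"claw":1},{"wx":0,"wy":0,"wz":0,"tx":0,"ty":0,"tz":-0.020,"claw":1},{"wx":0,"wy":0,"wz":0,"tx":0,"ty":0,"tz":-0.023,"claw":1},{"wx":0,"wy":0,"wz":0,"tx":0,"ty":0,"tz":-0.025,"claw":1},{"wx":0,"wy":0,"wz":0,"tx":0,"ty":0,"tz":-0.026,"claw":1}]'
python3 - <<'E'
from h import *
print(goal((.4696+.0262,.1598+.0445,.1045),-30))
E
```

```text
clock: 8.7
position: [0.4825, 0.1822, 0.1247]
tool_rot: [0.85, 1.569, -1.245]
force: [0.2, 0.8, -1.6]
grip_width: 0.0141
clock: 9.5
position: [0.4956, 0.2049, 0.1246]
tool_rot: [0.818, 1.569, -1.277]
force: [-0.2, 0.1, -2.6]
grip_width: 0.0138
(array([0.0201, 0.0004, 0.0004]), array([-0.04,  0.07, -0.08]))
```

```bash
python3 -m creep '[{"wx":0,"wy":0,"wz":0,"tx":0.002,"ty":0,"tz":0,"claw":1},{"wx":0,"wy":0,"wz":0,"tx":0.005,"ty":0,"tz":0,"claw":1},{"wx":0,"wy":0,"wz":0,"tx":0.009,"ty":0,"tz":0,"claw":1},{"wx":0,"wy":0,"wz":0,"tx":0.013,"ty":0,"tz":0,"claw":1},{"wx":0,"wy":0,"wz":0,"tx":0.017,"ty":0,"tz":0,"claw":1},{"wx":0,"wy":0,"wz":0,"tx":0.02,"ty":0,"tz":0,"claw":1},{"wx":0,"wy":0,"wz":0,"tx":0.022,"ty":0,"tz":0,"claw":1},{"wx":0,"wy":0,"wz":0,"tx":0.022,"ty":0,"tz":0,"claw":1}]'
python3 - <<'E'
from h import *
cs=bot.get_calibration('scene');cw=bot.get_calibration('wrist');s=bot.observe();im=bot.grab_frame('scene');cv2.imwrite('pics/s6.png',im);cv2.imwrite('pics/w6.png',bot.grab_frame('wrist'))
crop(im,160,190,110,90,7,'pics/s6c.png')
z=s['position'][2]-.0306
L=lenswrist('pics/w6.png',cw,z+.0075);print(s['position'],L)
m=(im.astype(int).sum(2)<110).astype(np.uint8);n,lab,st,ce=cv2.connectedComponentsWithStats(m)
for i in range(1,n):
    if 300<st[i,4]<900 and st[i,1]>200 and st[i,0]<300: 
        k=max(cv2.findContours((lab==i).astype(np.uint8),0,1)[0],key=cv2.contourArea);e=cv2.fitEllipse(k);print(e,onz(cs,*e[0],z+.0075))
E
```

```text
clock: 10.3
position: [0.4955, 0.2048, 0.1023]
tool_rot: [0.645, 1.569, -1.449]
force: [-0.3, 0.6, -2.7]
grip_width: 0.014
[0.49547851 0.20482498 0.10232385] (array([0.55467239, 0.28799539]), np.float64(0.02679921757491699))
((193.34136962890625, 238.0368194580078), (24.17531394958496, 31.71967315673828), 76.35067749023438) [0.55459277 0.29493737 0.07922385]
```

View pics/s6c.png

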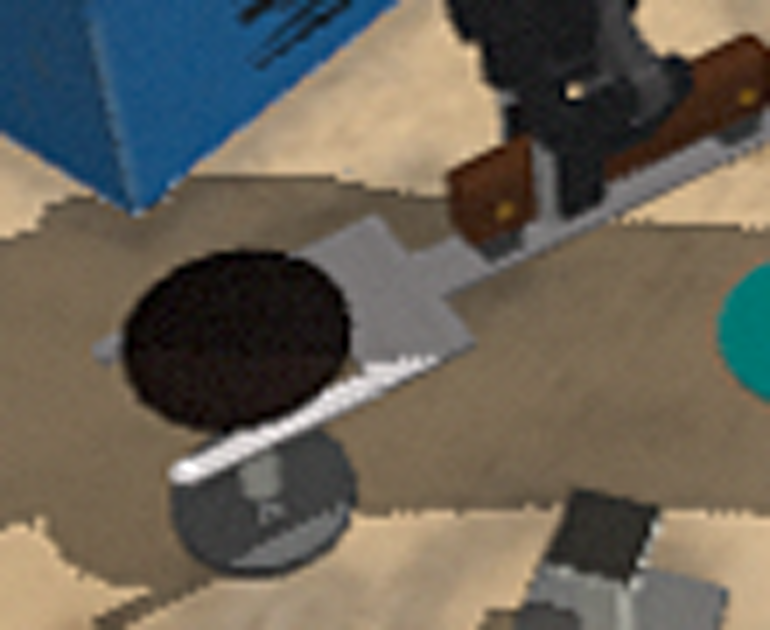

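View pics/w6.png

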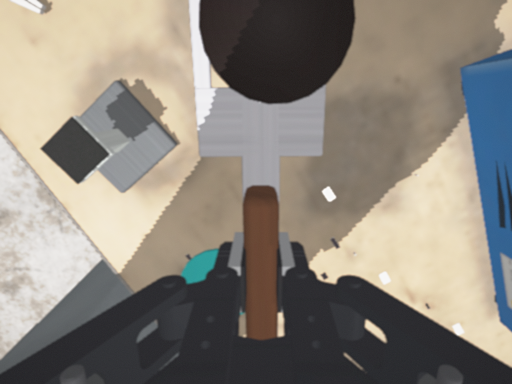

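The lens is still creeping to the fork's right. Its edges are now at columns 200–355, centre about 277 against plate 261, which is about 7 mm off. The fork may be rolled slightly, so I'll tip it back by a small amount, shift sideways and look again.

```bash
python3 -m creep '[{"wx":0,"wy":0,"wz":0.3,"tx":0,"ty":-0.0005,"tz":0,"claw":1},{"wx":0,"wy":0,"wz":0.6,"tx":0,"ty":-0.001,"tz":0,"claw":1},{"wx":0,"wy":0,"wz":0.9,"tx":0,"ty":-0.0015,"tz":0,"claw":1},{"wx":0,"wy":0,"wz":1.2,"tx":0,"ty":-0.002,"tz":0,"claw":1},{"wx":0,"wy":0,"wz":1.5,"tx":0,"ty":-0.002,"tz":0,"claw":1}]'
python3 - <<'E'
from h import *
cs=bot.get_calibration('scene');s=bot.observe();im=bot.grab_frame('scene');cv2.imwrite('pics/s7.png',im);cv2.imwrite('pics/w7.png',bot.grab_frame('wrist'))
z=s['position'][2]-.0306;print(s['position'])
R=Ro.from_euler('xyz',s['tool_rot']).as_matrix();print(R[2])
crop(im,160,190,110,90,7,'pics/s7c.png')
m=(im.astype(int).sum(2)<110).astype(np.uint8);n,lab,st,ce=cv2.connectedComponentsWithStats(m)
for i in range(1,n):
    if 300<st[i,4]<900 and st[i,1]>200 and st[i,0]<300: 
        k=max(cv2.findContours((lab==i).astype(np.uint8),0,1)[0],key=cv2.contourArea);e=cv2.fitEllipse(k);print(e,onz(cs,*e[0],z+.0075))
E
```

```text
clock: 10.9
position: [0.4938, 0.206, 0.1027]
tool_rot: [1.527, 1.543, -0.568]
force: [-0.3, 0.9, -2.4]
grip_width: 0.0137
[0.49379092 0.20597693 0.10267896]
[-0.99960515  0.02807227  0.0012228 ]
((193.50369262695312, 238.3000946044922), (24.7255859375, 31.854639053344727), 76.9886474609375) [0.55365759 0.29562024 0.07957896]
```

View pics/w7.png

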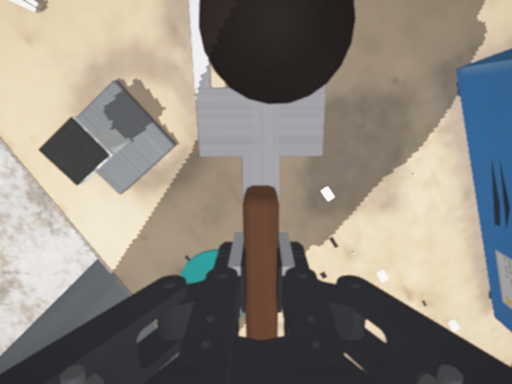

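View pics/s7c.png

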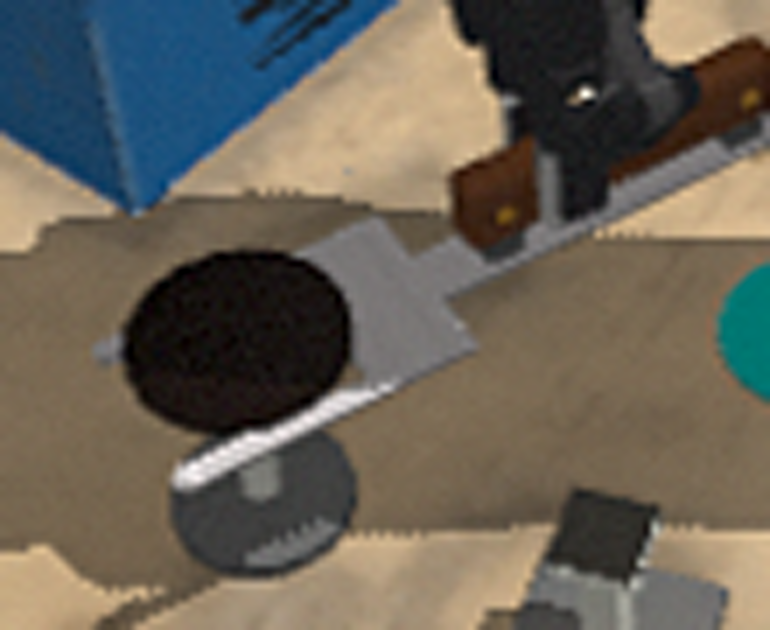

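```bash
python3 -m creep '[{"wx":0,"wy":0,"wz":0,"tx":0.003,"ty":0,"tz":-0.0005,"claw":1},{"wx":0,"wy":0,"wz":0,"tx":0.006,"ty":0,"tz":-0.001,"claw":1},{"wx":0,"wy":0,"wz":-0.4,"tx":0.009,"ty":0,"tz":-0.001,"claw":1},{"wx":0,"wy":0,"wz":-0.8,"tx":0.012,"ty":0,"tz":-0.001,"claw":1},{"wx":0,"wy":0,"wz":-1.1,"tx":0.014,"ty":0,"tz":-0.001,"claw":1},{"wx":0,"wy":0,"wz":-1.1,"tx":0.016,"ty":0,"tz":-0.001,"claw":1},{"wx":0,"wy":0,"wz":-1.1,"tx":0.018,"ty":0,"tz":-0.001,"claw":1},{"wx":0,"wy":0,"wz":-1.1,"tx":0.020,"ty":0,"tz":-0.001,"claw":1}]'
python3 - <<'E'
from h import *
im=bot.grab_frame('scene');cv2.imwrite('pics/s8.png',im);w=bot.grab_frame('wrist');cv2.imwrite('pics/w8.png',w)
crop(im,160,190,110,90,7,'pics/s8c.png');print(bot.observe()['moment'],bot.observe()['force'])
E
```

```text
clock: 11.8
position: [0.4948, 0.2066, 0.0825]
tool_rot: [1.442, 1.562, -0.652]
force: [0.2, -0.1, -1.7]
grip_width: 0.0139
[ 0.0312781  -0.02860248  0.02024456] [-0.45750161 -0.36755018 -1.87210027]
```

View pics/s8c.png

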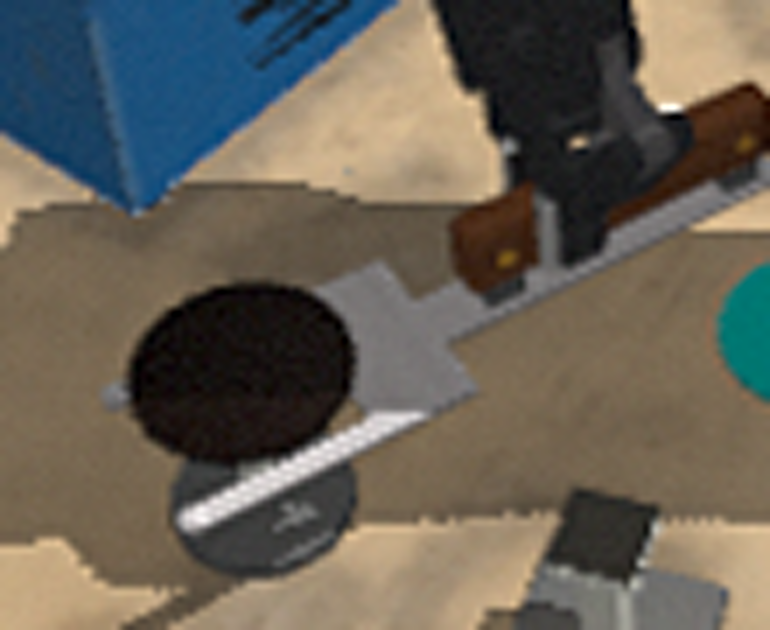

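View pics/w8.png

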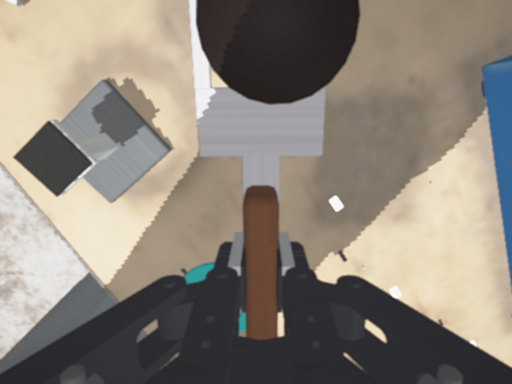

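The lens now looks larger in the wrist view (163 px against 155), so it is resting on the post and the fork is about 6 mm below it. In the scene view the lens centre (194.4,243.3) matches the post head. I'll lower a bit more and draw the fork back.

```bash
python3 -m creep '[{"wx":0,"wy":0,"wz":-0.4,"tx":0.002,"ty":0,"tz":0,"claw":1},{"wx":0,"wy":0,"wz":-0.4,"tx":0.004,"ty":0,"tz":0,"claw":1},{"wx":0,"wy":0,"wz":-0.4,"tx":0.006,"ty":0,"tz":0,"claw":1},{"wx":0,"wy":0,"wz":-0.4,"tx":0.007,"ty":0,"tz":0,"claw":1},{"wx":0,"wy":0,"wz":-0.4,"tx":0.007,"ty":0,"tz":0.002,"claw":1},{"wx":0,"wy":0,"wz":-0.4,"tx":0.007,"ty":0,"tz":0.006,"claw":1},{"wx":0,"wy":0,"wz":-0.4,"tx":0.007,"ty":0,"tz":0.012,"claw":1},{"wx":0,"wy":0,"wz":-0.4,"tx":0.007,"ty":0,"tz":0.02,"claw":1}]' && python3 -m creep '[{"wx":0,"wy":0,"wz":0,"tx":0,"ty":0,"tz":0.01,"claw":1},{"wx":0,"wy":0,"wz":0,"tx":0,"ty":0,"tz":0.02,"claw":1},{"wx":0,"wy":0,"wz":0,"tx":0,"ty":0,"tz":0.03,"claw":1},{"wx":0,"wy":0,"wz":0,"tx":0,"ty":0,"tz":0.04,"claw":1},{"wx":0,"wy":0,"wz":0,"tx":0,"ty":0,"tz":0.05,"claw":1},{"wx":0,"wy":0,"wz":0,"tx":0,"ty":0,"tz":0.06,"claw":1},{"wx":0,"wy":0,"wz":0,"tx":0,"ty":0,"tz":0.07,"claw":1},{"wx":0,"wy":0,"wz":0,"tx":0,"ty":0,"tz":0.078,"claw":1}]'
python3 - <<'E'
from h import *
im=bot.grab_frame('scene');cv2.imwrite('pics/s9.png',im);w=bot.grab_frame('wrist');cv2.imwrite('pics/w9.png',w)
crop(im,160,170,140,110,5,'pics/s9c.png')
print(goal((.4445,-.0809,.11),19.6))
E
```

```text
clock: 12.7
position: [0.4844, 0.1888, 0.0755]
tool_rot: [0.868, 1.569, -1.226]
force: [0.1, -0.2, -2.1]
grip_width: 0.0137
clock: 13.5
position: [0.4449, 0.1204, 0.0757]
tool_rot: [0.824, 1.568, -1.271]
force: [-0.3, 0.3, -1.9]
grip_width: 0.0135
(array([-0.0338,  0.1004,  0.1743]), array([-4.965e+01,  1.500e-01, -3.000e-02]))
```

View pics/s9c.png

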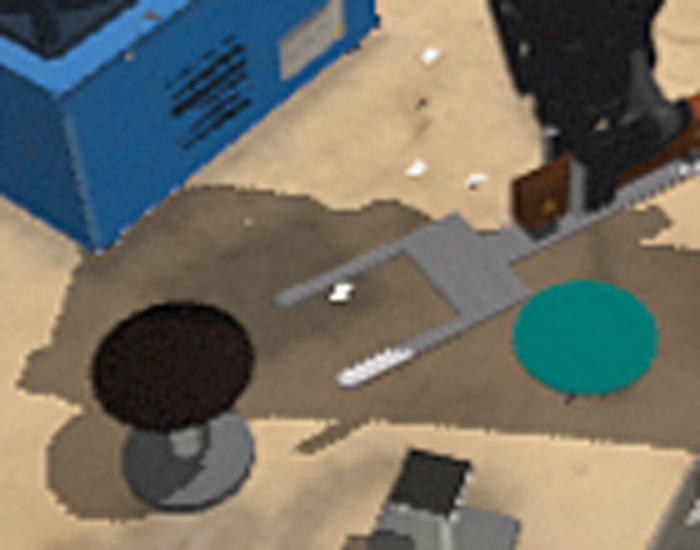

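View pics/w9.png

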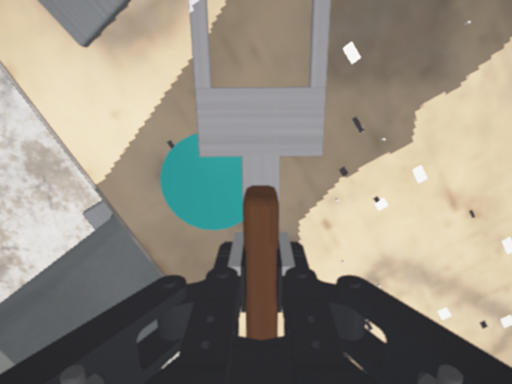

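The fork is out and the lens stays on the post. I'll carry the fork back to its original, free spot.

```bash
python3 -m creep '[{"wx":-2,"wy":0,"wz":0,"tx":0,"ty":0.006,"tz":0.01,"claw":1},{"wx":-6,"wy":0,"wz":0,"tx":0,"ty":0.015,"tz":0.026,"claw":1},{"wx":-11,"wy":0,"wz":0,"tx":0,"ty":0.025,"tz":0.043,"claw":1},{"wx":-16,"wy":0,"wz":0,"tx":0,"ty":0.035,"tz":0.061,"claw":1},{"wx":-22,"wy":0,"wz":0,"tx":0,"ty":0.047,"tz":0.082,"claw":1},{"wx":-28,"wy":0,"wz":0,"tx":0,"ty":0.059,"tz":0.103,"claw":1},{"wx":-34,"wy":0,"wz":0,"tx":0,"ty":0.071,"tz":0.124,"claw":1},{"wx":-40,"wy":0,"wz":0,"tx":0,"ty":0.081,"tz":0.142,"claw":1}]'
python3 -c "
from h import *
print(goal((.4445,-.0809,.0306),19.6))"
```

```text
clock: 14.4
position: [0.4442, -0.0444, 0.0761]
tool_rot: [0.108, 1.568, -1.285]
force: [-0.2, -0.4, -1.8]
grip_width: 0.0141
(array([ 0.0456, -0.0061,  0.0359]), array([-9.42,  0.16, -0.  ]))
```

```bash
python3 -m creep '[{"wx":-4,"wy":0,"wz":0,"tx":0,"ty":-0.003,"tz":0.016,"claw":1},{"wx":-7,"wy":0,"wz":0,"tx":0.005,"ty":-0.005,"tz":0.027,"claw":1},{"wx":-9,"wy":0,"wz":0,"tx":0.013,"ty":-0.006,"tz":0.034,"claw":1},{"wx":-9.4,"wy":0.1,"wz":0,"tx":0.022,"ty":-0.006,"tz":0.036,"claw":1},{"wx":-9.4,"wy":0.1,"wz":0,"tx":0.031,"ty":-0.006,"tz":0.036,"claw":1},{"wx":-9.4,"wy":0.1,"wz":0,"tx":0.038,"ty":-0.006,"tz":0.036,"claw":1},{"wx":-9.4,"wy":0.1,"wz":0,"tx":0.042,"ty":-0.006,"tz":0.036,"claw":1},{"wx":-9.4,"wy":0.1,"wz":0,"tx":0.044,"ty":-0.006,"tz":0.036,"claw":1}]'
python3 -m creep '[{"wx":0,"wy":0,"wz":0,"tx":0.0007,"ty":0,"tz":0,"claw":1},{"wx":0,"wy":0,"wz":0,"tx":0.0012,"ty":0,"tz":0,"claw":1},{"wx":0,"wy":0,"wz":0,"tx":0.0015,"ty":0,"tz":0,"claw":1}]'
```

```text
clock: 15.2
position: [0.4446, -0.0804, 0.0318]
tool_rot: [-0.601, 1.57, -1.83]
force: [-0.3, -0.2, -1.8]
grip_width: 0.0134
clock: 15.5
position: [0.4446, -0.0801, 0.0307]
tool_rot: [-0.151, 1.57, -1.379]
force: [-4.5, 2.9, 15.6]
grip_width: 0.0139
```

```bash
python3 -m creep '[{"wx":0,"wy":0,"wz":0,"tx":0,"ty":0,"tz":0,"claw":0.9},{"wx":0,"wy":0,"wz":0,"tx":0,"ty":0,"tz":0,"claw":0.75},{"wx":0,"wy":0,"wz":0,"tx":0,"ty":0,"tz":0,"claw":0.65},{"wx":0,"wy":0,"wz":0,"tx":0,"ty":0,"tz":0,"claw":0.5},{"wx":0,"wy":0,"wz":0,"tx":0,"ty":0,"tz":0,"claw":0.5},{"wx":0,"wy":0,"wz":0,"tx":-0.005,"ty":0,"tz":0,"claw":0.4},{"wx":0,"wy":0,"wz":0,"tx":-0.015,"ty":0,"tz":0,"claw":0.3},{"wx":0,"wy":0,"wz":0,"tx":-0.03,"ty":0,"tz":0,"claw":0.3}]' 20
python3 -m creep '[{"wx":0,"wy":0,"wz":0,"tx":-0.03,"ty":0,"tz":0,"claw":0.2},{"wx":0,"wy":0,"wz":0,"tx":-0.07,"ty":0,"tz":0,"claw":0},{"wx":0,"wy":0,"wz":0,"tx":-0.11,"ty":0,"tz":0,"claw":0},{"wx":0,"wy":0,"wz":0,"tx":-0.14,"ty":0,"tz":0,"claw":0},{"wx":0,"wy":0,"wz":0,"tx":-0.16,"ty":0,"tz":0,"claw":0},{"wx":0,"wy":0,"wz":0,"tx":-0.17,"ty":0,"tz":0,"claw":0},{"wx":0,"wy":0,"wz":0,"tx":-0.17,"ty":0,"tz":0,"claw":0}]'
python3 - <<'E'
from h import *
for n in('scene','top','wrist'): cv2.imwrite(f'pics/{n}10.png',bot.grab_frame(n))
s=cv2.imread('pics/scene10.png');crop(s,160,130,190,150,4,'pics/s10c.png')
t=cv2.imread('pics/top10.png');crop(t,150,140,140,110,5,'pics/t10c.png')
ct=bot.get_calibration('top');cs=bot.get_calibration('scene')
for n,c,im,box in(('top',ct,t,(160,205,150,195)),('scene',cs,s,(165,225,220,262))):
    m=(im.astype(int).sum(2)<130).astype(np.uint8);M=np.zeros_like(m);x0,x1,y0,y1=box;M[y0:y1,x0:x1]=m[y0:y1,x0:x1]
    k=max(cv2.findContours(M,0,1)[0],key=cv2.contourArea);e=cv2.fitEllipse(k);print(n,e,onz(c,*e[0],.0665))
E
```

```text
clock: 16.3
position: [0.4443, -0.08, 0.0613]
tool_rot: [-1.085, 1.57, -2.313]
force: [-0.5, -0.2, 0.5]
grip_width: 0.0597
clock: 17.0
position: [0.4447, -0.08, 0.2324]
tool_rot: [0.335, 1.569, -0.893]
force: [-0.1, 0.5, -0.5]
grip_width: 0.0849
top ((179.2169189453125, 170.68942260742188), (18.07344627380371, 24.705785751342773), 30.175180435180664) [0.55706493 0.30253703 0.0665    ]
scene ((194.0048828125, 243.0606231689453), (24.500782012939453, 31.178434371948242), 73.35216522216797) [0.55305557 0.29763309 0.0665    ]
```

View pics/s10c.png

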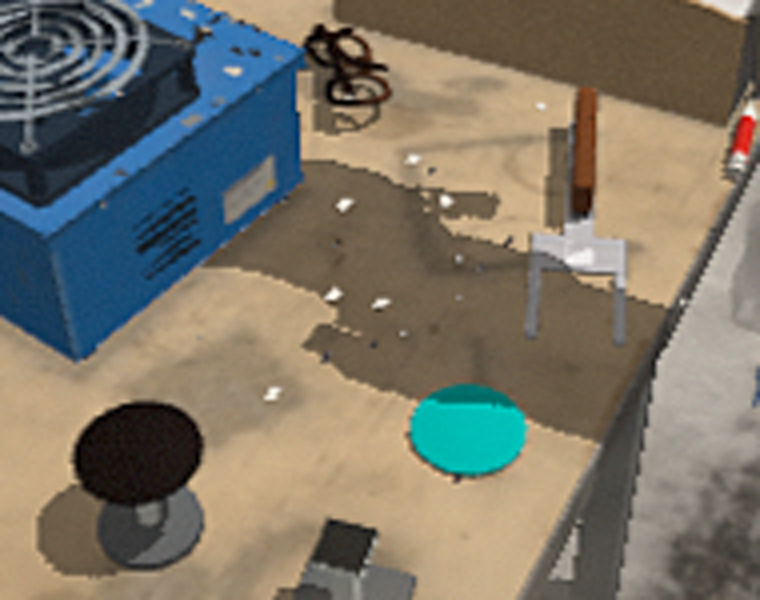

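View pics/t10c.png

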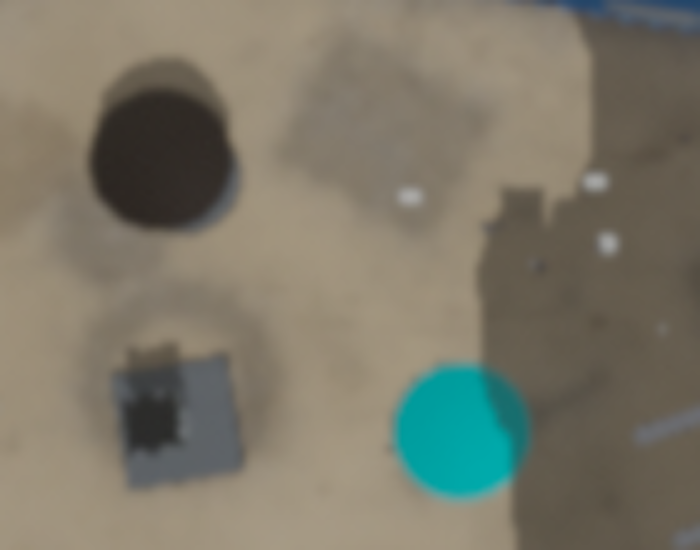

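View pics/wrist10.png

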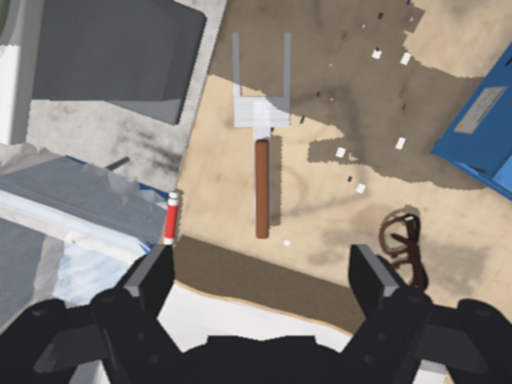

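The final views show the lens flat on the round post: top-view centre (182.4,172.0) against a head centre of (181.8,172.2) before. The fork is flat on the bench and the gripper is clear, so I'll hand in.

```bash
python3 -c "
from h import *
bot.job_done()"
```

```text
the job is handed in; nothing more can be done
```

The lens is on the round-foot post and the fork is back flat on the bench at its original spot, clear of the post. The gripper never touched the lens. I handed the job in at about 17 s.

**Final checks:**
- **Lens position:** the final pictures show it flat. My by-eye reading of the top view puts it within about 1 px (2–3 mm) of the post head's centre, and the scene view fit puts it within about 1 mm.
- **Failed check:** the automatic lens fit in the top view was about 6 mm off both of those. I took it as a masking fault, because it found an oval 18 by 25 px, smaller than the round lens.
- **Other objects:** in those pictures the square post is empty and the turquoise disc is where it was. The arm ended at 23 cm height with the gripper open and about 0 N on it.
- **Forces:** the highest reading at the end of a move was 18 N, while closing on the handle. Setting the fork down read about 16 N.

**Lens drift:** the lens crept about 4–5 mm sideways on the prongs during the carry. I tipped the fork back about 1.5° and moved it 2 mm sideways before lowering. I returned it almost to level as the lens came down on the post.

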